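# Dock a tube carriage and drop its gravity latch

## Task

Lock the sliding tube carriage into its dock: lift the steel latch bar on its front by the cross-grip, push the carriage in against its ejector springs with the bar held up over the keeper, and let the bar fully down into the keeper's notch, so that the carriage stays in when you let go. Be gentle with the keeper: it is sprung and gives a little when pushed, and must never be driven back more than 3 mm. Leave the things round the dock where they stand.

Things in the scene. Friction and masses are not known exactly. Their poses are not given: they have to be found in the camera images.
- dock: Grey base plate, 320 x 120 x 12 mm, screwed to the bench. Origin: centre of its underside, on the bench. +x (long way) is the direction in which the carriage slides in; z is up. The carriage is at its -x end, the keeper at its +x end, both on its centre line.
- keeper_middle (a point): Fixed point of the dock on its top, centre line, x = +88 mm: where the notch begins if the keeper sits in the middle of its slots. The keeper (steel, 40 mm wide) is clamped up to 14 mm before or beyond; its setting is not reported: feel or look for it. Along +x: land 24 mm long, top 44 mm over the bench, upright front; notch 16 mm long, floor 23 mm; back wall 26 mm long, top 60 mm.
- carriage (a joint): Travel in m of the grey carriage (block 70 x 84 mm with five tubes, 104 mm high) along the dock's +x; 0 = out, 0.096 = end. Friction about 1 N, and 40 N per m/s; from 0.045 on ejectors push it out, 3 N there, 6.5 N at 0.068. With the tooth in the notch it reads 0.054 to 0.082 by the keeper's setting, plus 6 mm play. Bar down, the tooth hits the keeper's front at 0.020 to 0.048.
- latch (a joint): Angle in rad of the latch bar: 0 = fully down (level; also in the notch), grows as its front end is lifted, up to 0.7. It turns freely about a level pin across the carriage front, 46 mm above the bench, and falls by its own weight (0.15 kg). It lies at about 0.17 on the keeper's land, clears the land above 0.18, and clears the back wall above about 0.33.
- latch_tooth (a point): Middle of the underside of the tooth at the bar's far end: 10 mm long, 16 mm wide, 85 mm ahead of the bar's pin, 30 mm above the bench when down. Bar lifted and carriage at 0.048 to 0.052, the tooth is above the land in every keeper setting; pushed on at a latch angle of 0.19 to 0.28 the tooth stops at the back wall, over the notch. While a finger pushes on the grip its friction holds the bar up.
- keeper (a joint): How far in m the sprung keeper has been driven back along the dock's +x from its rest; 0 = at rest. It begins to give at 4 N and then gives 1 mm per 4 N (3 mm is 16 N); 0.010 at most.
- latch_grip (a point): Middle of the bar's cross-grip: a level round steel rod 12 mm thick, 44 mm long, lying along the dock's y on a 9 mm stem; 90 mm above the bench with the bar down, its middle 29 mm above the bar's top; 75 mm ahead of the pin and 44 mm above it. It can be pinched from above, fingers on its near and far sides (closing along the dock's x). Turning the bar from 0 to 0.23 lifts it 16 mm and takes it 12 mm back.
- buffer_bottle: small white reagent bottle with a blue cap, 48 mm wide, 104 mm tall, standing beside the dock; a bystander. Origin: centre of its underside.
- timer: white bench timer, 68 x 64 x 19 mm, lying beside the dock; a bystander. Origin: centre of its underside.
- ethanol_bottle: white reagent bottle with a red cap, 52 mm wide, 124 mm tall; a bystander. Origin: centre of its underside.
- tip_box: blue pipette tip box, 68 x 112 x 71 mm; a bystander. Origin: centre of its underside.
- yellow_tub: yellow round tub, 67 mm wide, 90 mm tall; a bystander. Origin: centre of its underside.
- vortex_mixer: round white mixer with a blue cup, 100 mm wide, 67 mm tall; a bystander. Origin: centre of its underside.

How it is judged (in metres and radians):
On the way, in this order (a step that is already met when the one before it is completed fails the run):
1. the latch bar is lifted before the carriage reaches its place (value of joint latch above 0.1 rad and value of joint carriage below 0.051 m), for 0.1 s.
2. the carriage is pushed in to its place (value of joint carriage above 0.051 m), for 0.1 s.
At the end, for the whole second after the job is handed in: The bar is fully down (within 0.04 rad of its rest) with the carriage more than 51 mm in, which is possible only with the tooth in the notch; carriage and bar are at rest, let go (value of joint latch below 0.04 rad and value of joint carriage above 0.051 m and velocity of joint carriage between -0.02 and 0.02 m/s and velocity of joint latch between -0.02 and 0.02 rad/s); the robot touches nothing.
It fails at once if the keeper is driven back more than 3 mm (value of joint keeper above 0.003 m).
It fails at once if a bystander is moved more than 30 mm (distance of any of buffer_bottle, timer, ethanol_bottle, tip_box, yellow_tub, vortex_mixer from where it was at the start of the episode above 0.03 m).
It also fails if it takes over 58 s, if anything falls off the work surface, if the arm or the gripper's body presses on something with over 40 N, if the wrist force passes 120 N, or if a joint passes its speed limit or range.

## Robot

A 6-joint arm with a two-finger parallel gripper is mounted at the origin on the work surface; the furniture and walls round the work are solid. World frame = base frame: x ahead of the robot, y to its left, z up, the work surface at z = 0. Lengths are in mm, angles in rad, forces in N, time in s.
With the tool pointing down it reaches from about 350 to 975 mm from the base axis. Payload 7.1 kg.
Tool frame: the origin (TCP) lies on the mounting face of the last link; the fingertips stand 182 mm ahead of it and the grasp point (between the pads) lies 163 mm ahead of it (ctrl.finger_overhang is the distance from the TCP to the fingertips, in mm); z points along the fingers, y is the direction in which the jaws open and shut (so a half turn about z gives the same grasp; the last joint's range is limited). The gripper opens to 88 mm and grips with 3 to 60 N. Pads are 20 mm wide; open, the fingers measure 115 mm over their backs; the gripper's body (75 mm by 178 mm) begins 61 mm behind the grasp point.
Start: joints at [1.197, 0.423, 1.63, -0, 1.089, -0.019], TCP at [217.095, 586.068, 404.675] pointing down, gripper open.
Joint ranges: [-3, 3], [-0.9, 2.11], [0.09, 2.58], [-1.31, 4.45], [0.11, 2.69], [-2.54, 2.54]. Speed limits (rad/s): [2.39, 2.39, 3.01, 3.14, 3.14, 3.14].

## Interface

Orientations are given as a rotation vector (axis times angle).
In Python, from workcell import ctrl, viewer, recognise gives the robot as it stands.
- The arm moves only by the shell command python3 -m handwheel 'ROWS'. ROWS is JSON, a list of rows, each an object of numbers: "gripper": the closure, from 0 (fully open) to 1 (shut); "tx", "ty", "tz": the shift along the tool's x, y, z in m; "rx", "ry", "rz": the turn, a rotation vector about the tool's x, y, z in degrees. In form: [{"gripper": .., "tx": .., "ty": .., "tz": .., "rx": .., "ry": .., "rz": ..}, ...]. A call has 1 to 8 rows; each row shifts and turns the commanded pose from where the row before left it, along the tool's axes as they then stand; what a row does not reach is not made up. A row lasts 1/8 s, in which the tool goes at most 62.5 mm and 10.7 degrees, less where a joint would pass 70% of its speed; a pose out of reach is approached as far as the arm can. A call with a gripper value outside its range is refused whole. The fingers move at their own pace and stop on an object; the grip force is fixed at half the most. Time passes only in rows, so rows that do not move let the fingers close. It gives the time, the measured TCP pose, the force and the opening at its end, in the units of the state.
- ctrl.get_obs(): the state, without advancing time (a new reading comes with each control period).
- viewer.get_image(name): name is "scene" or "top" or "wrist"; returns a dict with "image" (400x640x3 uint8, red, green, blue), "range_z" (400x640 float32, mm along the optical axis (not along the pixel's ray), 0 where there is no reading), "vfov" (degrees; the focal length in pixels is half the picture's height over the tangent of half this angle, whatever the lens; pixels are square), "cx", "cy" (the principal point, pixels), "extrinsics" (4x4, takes a point from world to camera coordinates); the wrist camera has in their place "T_tool_cam" (4x4, takes a point from camera to tool coordinates, whose origin is the TCP and whose axes are the flange's). Camera axes: x right, y up, looking along -z (the intrinsics and any distortion apply to the point x, -y, -z); pixel columns grow to the right and rows downward; lengths in mm; the calibration is good to about 2 mm. A picture is of the moment at which its call begins: read the wrist's pose just before it.
- ctrl.close_job(): hands the job in, once; it reports no verdict.
Trained networks look in a picture, given as the dict that the camera call returned (one of the last four; its "shot" number tells which), for a name from the list of things; names that differ only in an ending like _2 or _b are one class to them, and where a whole thing is asked for, a point or a joint stands for the part that bears it (a point fixed in the world has none). Each returns a list of dicts, best first, with "p" (0 to 1); they miss things now and then, are a little off and sometimes report something else, mostly with a low value. They report only what shows in the picture. A call takes as long as a camera call.
- recognise(picture, name): "xy" ([column, row] as shares, 0 to 1, of the picture: columns of its width, rows of its height, amid what is visible of it).
The state is a dict: "t": time; "qpos": joint angles; "qvel": joint speeds; "joint_torque": joint torques, N m; "ee_pos": TCP position; "orientation": TCP orientation; "ft_force": force on the tool from outside, world axes, zero at the start; "moment": the same for the moment, N m; "width": finger opening in mm.
Only numpy, scipy, OpenCV 4.12 (cv2) and the standard library are available. Lean on these libraries where they do the work, as an engineer would, in place of code of your own. Each camera call takes 0.05 s, during which the arm holds its last target.

## Working session

There is one attempt and no reset: what is moved stays moved. The work goes in short steps, Python scripts to look and compute and a shell command to move; the robot and the scene stay as the last step left them, time stands still between calls to the robot, and variables do not carry over. Pictures are saved under pics/ and viewed, and the job is handed in when it is done.

```bash
mkdir -p pics; ls; cat > h.py <<'E'
import numpy as np, cv2
from workcell import ctrl, viewer, recognise
from scipy.spatial.transform import Rotation as R
def cam(name):
    o=ctrl.get_obs(); d=viewer.get_image(name)
    f=200/np.tan(np.radians(d['vfov'])/2)
    if name=='wrist':
        T=np.eye(4);T[:3,:3]=R.from_rotvec(o['orientation']).as_matrix();T[:3,3]=o['ee_pos'];M=T@np.array(d['T_tool_cam'])
    else: M=np.linalg.inv(np.array(d['extrinsics']))
    return d,f,M
def save(d,fn): cv2.imwrite('pics/'+fn,d['image'][:,:,::-1])
def px(d,f,M,u,v,z=None):
    if z is None: z=d['range_z'][int(v),int(u)]
    p=np.array([(u-d['cx'])/f*z,-(v-d['cy'])/f*z,-z,1]); return (M@p)[:3]
def ray(d,f,M,u,v,h):
    a=px(d,f,M,u,v,1.);c=M[:3,3];r=a-c; return c+r*(h-c[2])/r[2]
def proj(d,f,M,P):
    q=np.linalg.inv(M)@np.append(P,1); return d['cx']+f*q[0]/-q[2], d['cy']-f*q[1]/-q[2]
E
python3 - <<'E'
from h import *
o=ctrl.get_obs();print(o, ctrl.finger_overhang)
for n in ['scene','top','wrist']:
    d,f,M=cam(n);save(d,n+'0.png');print(n,f,d['cx'],d['cy'],M.round(3).tolist(),[k for k in d])
    for t in ['dock','carriage','latch','latch_grip','latch_tooth','keeper','keeper_middle','buffer_bottle','timer','tip_box']:
        r=recognise(d,t)
        for x in r[:2]:
            u,v=x['xy'][0]*640,x['xy'][1]*400
            print(t,round(x['p'],2),int(u),int(v),px(d,f,M,u,v).round(0))
E
```

```text
pics
{'t': 0.0, 'qpos': array([ 1.19702359e+00,  4.23828488e-01,  1.63066237e+00,  2.10807379e-05,
        1.08860233e+00, -1.89940090e-02]), 'qvel': array([-0.00026684,  0.00075592,  0.00045638,  0.00104032, -0.00046647,
       -0.00133456]), 'joint_torque': array([ 2.09303631e-03, -5.44646966e+01, -2.73653966e+01,  6.45476324e-02,
        2.29687616e-02, -9.30747183e-05]), 'ee_pos': array([216.98604012, 585.83729717, 403.92006187]), 'orientation': array([-5.54327126e-01, -3.09198414e+00,  2.30577178e-03]), 'ft_force': array([-0.17719162,  0.52036669,  0.13422463]), 'moment': array([0.0309941 , 0.01704113, 0.05558604]), 'width': 87.33429553939422} 182.0
scene 436.0899787825181 320.55826206662704 196.3606476215481 [[-0.999, 0.007, -0.047, 485.628], [-0.044, -0.503, 0.863, 876.979], [-0.017, 0.865, 0.502, 630.242], [0.0, 0.0, 0.0, 1.0]] ['image', 'range_z', 'vfov', 'cx', 'cy', 'extrinsics', 'shot']
dock 0.93 338 244 [491.  81.  41.]
dock 0.22 357 164 [ 434. -348.   33.]
carriage 0.64 336 246 [495.  91.  44.]
latch 0.8 335 214 [498. -18.  58.]
latch_grip 0.6 335 213 [500. -17.  61.]
la
[... 384 characters left out ...]
6], [0.0, 0.0, 0.0, 1.0]] ['image', 'range_z', 'vfov', 'cx', 'cy', 'extrinsics', 'shot']
carriage 0.68 262 211 [496.  98.  43.]
latch 0.62 293 212 [492.  -1.  57.]
latch_grip 0.63 292 209 [500.   1.  60.]
latch_tooth 0.5 296 211 [495.  -9.  60.]
keeper 0.66 324 202 [522. -99.  24.]
keeper_middle 0.81 286 211 [493.  22.  53.]
keeper_middle 0.55 268 182 [583.  73. 104.]
buffer_bottle 0.71 272 179 [592.  63.  83.]
tip_box 0.79 327 152 [ 677. -111.   71.]
wrist 285.9067030260473 323.0549183658532 201.92430281590376 [[0.348, -0.908, -0.232, 154.377], [0.938, 0.337, 0.086, 610.456], [-0.0, -0.248, 0.969, 383.845], [0.0, 0.0, 0.0, 1.0]] ['image', 'range_z', 'vfov', 'cx', 'cy', 'T_tool_cam', 'shot']
```

View pics/scene0.png

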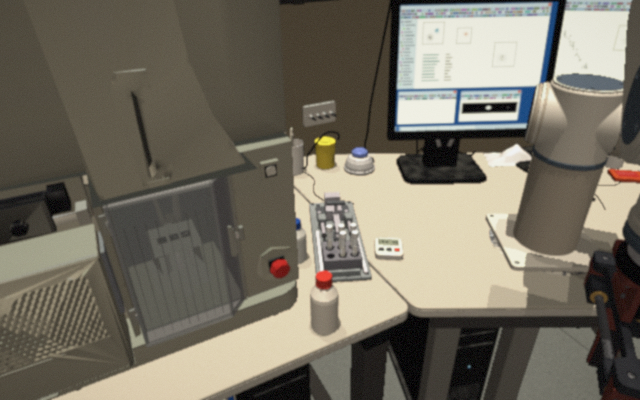

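View pics/top0.png

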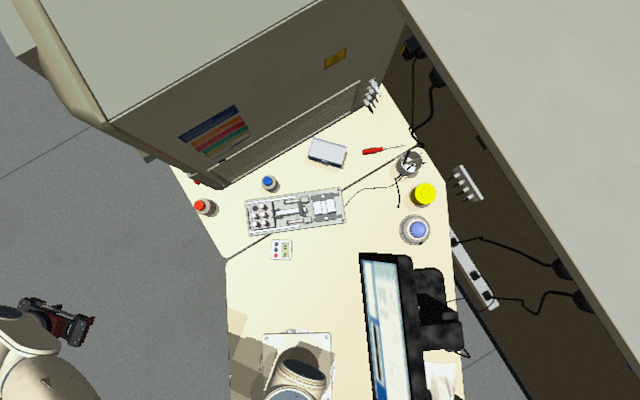

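View pics/wrist0.png

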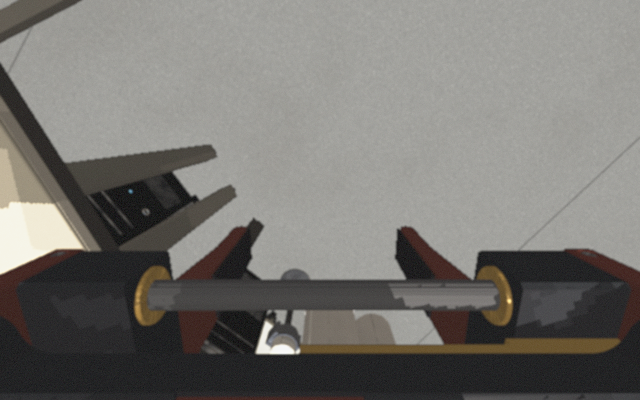

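The pictures show the dock with its carriage of tubes at about (262,212) in the top view, sliding toward the right of the picture (world -y), and the keeper near (324,205). Next I'll fit the dock from enlarged crops.

```bash
python3 - <<'E'
from h import *
d,f,M=cam('top')
c=d['image'][170:250,235:355];cv2.imwrite('pics/topz.png',cv2.resize(c[:,:,::-1],None,fx=6.5,fy=6.5,interpolation=cv2.INTER_CUBIC))
d2,f2,M2=cam('scene')
c=d2['image'][180:290,290:380];cv2.imwrite('pics/scz.png',cv2.resize(c[:,:,::-1],None,fx=5.4,fy=5.4,interpolation=cv2.INTER_CUBIC))
# height map points near the dock
for name,(d,f,M) in dict(top=(d,f,M),scene=(d2,f2,M2)).items():
    vv,uu=np.mgrid[0:400,0:640];z=d['range_z'];P=np.stack([(uu-d['cx'])/f*z,-(vv-d['cy'])/f*z,-z,np.ones_like(z)],-1)@M.T
    P=P[...,:3];m=(z>0)&(abs(P[...,0]-490)<75)&(abs(P[...,1]-20)<210)
    b=m&(abs(P[...,2]-12)<4)&(abs(P[...,0]-490)<75)
    q=P[b][:,:2].astype(np.float32); print(name,len(q),cv2.minAreaRect(q), np.percentile(P[m][:,2],[5,50,95]))
    np.save(name+'P.npy',P)
E
```

```text
top 1418 ((489.7612609863281, 8.175704956054688), (145.97535705566406, 344.68072509765625), 0.9577939510345459) [  -3.98540412   12.0891823  1096.77853032]
scene 1034 ((505.5965576171875, 0.8595123291015625), (137.12936401367188, 320.2911682128906), 6.570887088775635) [-760.14363926    8.76879335   83.97672731]
```

View pics/topz.png

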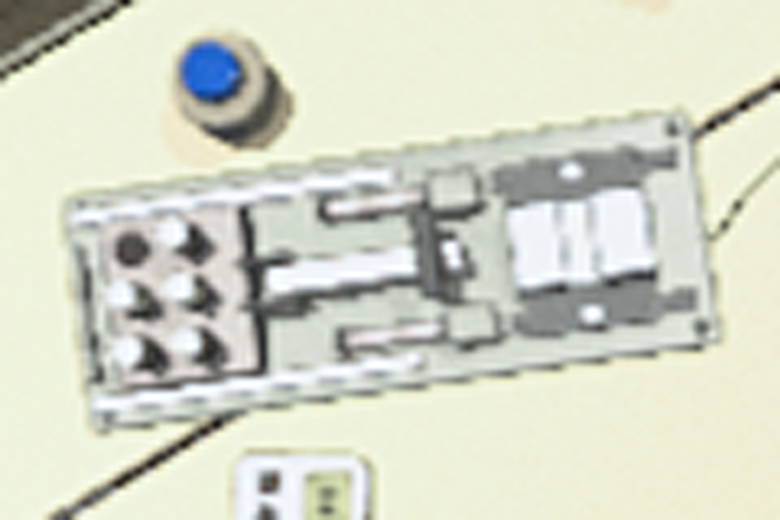

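View pics/scz.png

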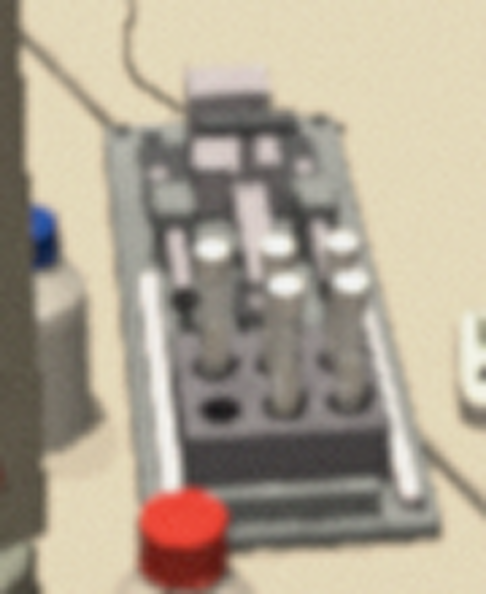

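```bash
python3 - <<'E'
from h import *
d,f,M=cam('top')
C=[ray(d,f,M,235+(a+.5)/6.5-.5,170+(b+.5)/6.5-.5,12)[:2] for a,b in [(66,199),(685,108),(719,342),(94,431)]]
C=np.array(C);print(C.round(1)); e=lambda i,j:np.linalg.norm(C[i]-C[j]);print(e(0,1),e(2,3),e(0,3),e(1,2))
x=(C[1]+C[2]-C[0]-C[3]);x/=np.linalg.norm(x);o=C.mean(0);yaw=np.arctan2(x[1],x[0]);print('top',o,x,yaw)
y=np.array([-x[1],x[0]])
def W(lx,ly=0):return o+lx*x+ly*y
for n,(lx,z) in dict(keepmid=(88,12)).items(): print(n,W(lx))
def L(p):
    q=np.array(p)[:2]-o;return q@x,q@y
def zp(a,b):return 235+(a+.5)/6.5-.5,170+(b+.5)/6.5-.5
for n,(a,b,h) in dict(griptop=(430,250,96),gripL=(424,208,92),gripR=(442,298,92),block=(250,290,50),landfront_t=(511,207,44),landfront_b=(518,288,44),landback=(562,240,44),back=(595,240,60),backend_t=(648,195,60),backend_b=(655,270,60)).items():
    print(n,np.round(L(ray(d,f,M,*zp(a,b),h)),1))
# from scene
d2,f2,M2=cam('scene')
def zs(a,b):return 290+(a+.5)/5.4-.5,180+(b+.5)/5.4-.5
for a,b in [(108,135),(345,125),(437,533),(145,540)]:print('sc',np.round(L(ray(d2,f2,M2,*zs(a,b),12)),1))
for n in ['top','scene']:
    P=np.load(n+'P.npy');q=(P[...,:2]-o)
    lx=q@x;ly=q@y
    for a in range(-160,165,8):
        m=(abs(lx-a)<4)&(abs(ly)<12)&(P[...,2]<200)&(P[...,2]>-20)
        print(n,a,m.sum(),P[m][:,2].round(0)[:8] if m.any() else '')
E
```

```text
[[ 536.9  161.1]
 [ 576.6 -150.9]
 [ 458.6 -164.9]
 [ 420.5  147.6]]
314.50495870139116 314.8755448425063 117.14499072547656 118.79037736787129
top [498.17502789  -1.76308024] [ 0.12358328 -0.9923342 ] -1.4468962870417854
keepmid [509.05035654 -89.08849021]
griptop [23.3  0.8]
gripL [23.1 21.3]
gripR [ 25.6 -22.2]
block [-67.7  -2.6]
landfront_t [63.9 19.8]
landfront_b [ 61.6 -20. ]
landback [86.3  0.2]
back [101.9  -3.2]
backend_t [130.5  14.7]
backend_b [128.5 -21.8]
sc [146.7  55.6]
sc [143.5 -65. ]
sc [-169.2  -55.9]
sc [-161.9   58.9]
top -160 8 [ 1. 28. 23. 27. 26. 21.  9. -0.]
top -152 25 [26. 30.  7. 13. 21.  9.  7. 29.]
top -144 10 [15. 13.  9. 15. 36. 15.  7. 11.]
top -136 7 [46. 41. 43. 43. 46. 46. 44.]
top -128 16 [100.  44. 105. 105. 104. 106. 107. 108.]
top -120 31 [101. 105.  43.  43. 102. 100.  94.  52.]
top -112 17 [42. 45. 45. 36. 45. 47. 48. 47.]
top -104 10 [101. 100. 102.  43.  44.  43.  38.  46.]
top -96 25 [ 46.  46. 104. 103.  41.  37. 101. 104.]
top -88 27 [ 47.  47. 107.  44.  40. 102.  55.  46.]
top -80 16 [47. 47. 45. 47. 44. 42. 41. 43.]
top -72 25 [53. 5
[... 2300 characters left out ...]
 60.]
scene 8 12 [61. 59. 59. 61. 60. 57. 58. 54.]
scene 16 75 [96. 96. 95. 95. 94. 93. 93. 93.]
scene 24 34 [94. 94. 94. 94. 94. 94. 94. 92.]
scene 32 12 [60. 58. 58. 58. 54. 47. 47. 38.]
scene 40 3 [47. 12. 12.]
scene 48 9 [11. 11. 12. 10. 10.  9. 10. 10.]
scene 56 5 [12. 10. 10. 11.  9.]
scene 64 39 [45. 43. 44. 41. 43. 42. 42. 40.]
scene 72 11 [45. 45. 44. 42. 44. 42. 42. 41.]
scene 80 7 [44. 44. 43. 43. 42. 43. 42.]
scene 88 3 [42. 42. 42.]
scene 96 3 [60. 61. 57.]
scene 104 40 [60. 60. 59. 58. 58. 61. 59. 59.]
scene 112 12 [60. 60. 59. 59. 58. 61. 61. 58.]
scene 120 16 [59. 59. 60. 59. 61. 59. 60. 58.]
scene 128 5 [59. 60. 58. 59. 58.]
scene 136 0 
scene 144 0 
scene 152 0 
scene 160 0
```

```bash
python3 -m handwheel '[{"rz":-9.13,"gripper":0.4},{"rz":-9.13,"gripper":0.4},{"rz":-9.13,"gripper":0.4},{"tx":-0.0172,"ty":-0.0534,"gripper":0.4},{"tx":-0.0172,"ty":-0.0534,"gripper":0.4},{"tx":-0.0172,"ty":-0.0534,"gripper":0.4},{"tx":-0.0172,"ty":-0.0534,"gripper":0.4},{"tx":-0.0172,"ty":-0.0534,"gripper":0.4}]'
python3 -m handwheel '[{"tx":-0.0172,"ty":-0.0534,"gripper":0.4},{"tx":-0.0172,"ty":-0.0534,"gripper":0.4},{"tx":-0.0172,"ty":-0.0534,"gripper":0.4},{"tx":-0.0172,"ty":-0.0534,"gripper":0.4},{"tx":-0.0172,"ty":-0.0534,"gripper":0.4},{"tx":-0.0172,"ty":-0.0534,"gripper":0.4},{"gripper":0.4},{"gripper":0.4}]'
```

```text
$[0]: bad value
$[0]: bad value
```

```bash
python3 -m handwheel '[{"gripper":0.4,"tx":0,"ty":0,"tz":0,"rx":0,"ry":0,"rz":-9.13}]'
```

```text
t: 1.98
ee_pos: [217.1, 586.1, 404.7]
orientation: [0.301, 3.127, 0.0]
ft_force: [0.0, -0.7, 0.1]
width: 81.1
```

```bash
python3 -m handwheel '[{"gripper":0.4,"tx":0,"ty":0,"tz":0,"rx":0,"ry":0,"rz":-9.13},{"gripper":0.4,"tx":0,"ty":0,"tz":0,"rx":0,"ry":0,"rz":-9.13},{"gripper":0.4,"tx":-0.0172,"ty":-0.0534,"tz":0,"rx":0,"ry":0,"rz":0},{"gripper":0.4,"tx":-0.0172,"ty":-0.0534,"tz":0,"rx":0,"ry":0,"rz":0},{"gripper":0.4,"tx":-0.0172,"ty":-0.0534,"tz":0,"rx":0,"ry":0,"rz":0},{"gripper":0.4,"tx":-0.0172,"ty":-0.0534,"tz":0,"rx":0,"ry":0,"rz":0},{"gripper":0.4,"tx":-0.0172,"ty":-0.0534,"tz":0,"rx":0,"ry":0,"rz":0},{"gripper":0.4,"tx":-0.0172,"ty":-0.0534,"tz":0,"rx":0,"ry":0,"rz":0}]'
python3 -m handwheel '[{"gripper":0.4,"tx":-0.0172,"ty":-0.0534,"tz":0,"rx":0,"ry":0,"rz":0},{"gripper":0.4,"tx":-0.0172,"ty":-0.0534,"tz":0,"rx":0,"ry":0,"rz":0},{"gripper":0.4,"tx":-0.0172,"ty":-0.0534,"tz":0,"rx":0,"ry":0,"rz":0},{"gripper":0.4,"tx":-0.0172,"ty":-0.0534,"tz":0,"rx":0,"ry":0,"rz":0},{"gripper":0.4,"tx":-0.0172,"ty":-0.0534,"tz":0,"rx":0,"ry":0,"rz":0},{"gripper":0.4,"tx":0,"ty":0,"tz":0,"rx":0,"ry":0,"rz":0},{"gripper":0.4,"tx":0,"ty":0,"tz":0,"rx":0,"ry":0,"rz":0}]'
```

```text
t: 2.98
ee_pos: [359.4, 279.2, 405.0]
orientation: [-0.194, 3.135, 0.001]
ft_force: [-0.1, -0.1, -0.5]
width: 52.8
t: 3.85
ee_pos: [476.8, 26.4, 404.5]
orientation: [0.192, -3.135, -0.0]
ft_force: [0.1, 0.5, -0.1]
width: 52.9
```

```bash
python3 - <<'E'
from h import *
d,f,M=cam('wrist');save(d,'wrist1.png');o=ctrl.get_obs();print(o['ee_pos'],o['orientation'],o['t'])
for t in ['latch_grip','keeper']:
    for x in recognise(d,t)[:2]:
        u,v=x['xy'][0]*640,x['xy'][1]*400
        print(t,round(x['p'],2),int(u),int(v),px(d,f,M,u,v).round(0))
E
```

```text
[476.62940838  26.98261454 404.56809153] [ 1.94018645e-01 -3.13503427e+00 -4.05880971e-04] 3.9
latch_grip 0.63 297 201 [495.   0.  60.]
keeper 0.8 219 196 [ 509. -101.   29.]
keeper 0.15 6 188 [ 534. -378.   21.]
```

View pics/wrist1.png

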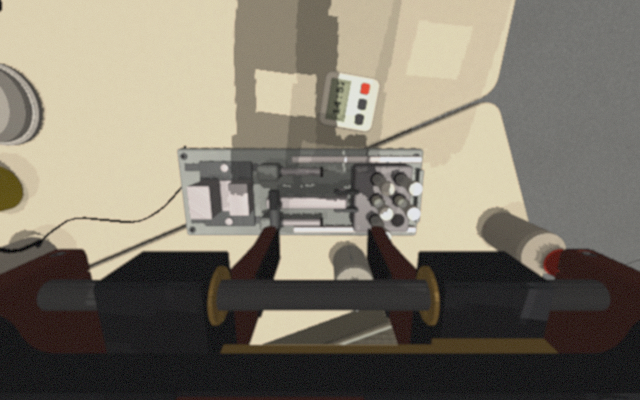

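```bash
python3 - <<'E'
from h import *
d,f,M=cam('wrist')
c=d['image'][140:245,170:435];cv2.imwrite('pics/wz.png',cv2.resize(c[:,:,::-1],None,fx=3,fy=3,interpolation=cv2.INTER_CUBIC))
o=np.array([498.175,-1.763]);x=np.array([.12358,-.99233]);y=np.array([.99233,.12358])
vv,uu=np.mgrid[0:400,0:640];z=d['range_z'];P=np.stack([(uu-d['cx'])/f*z,-(vv-d['cy'])/f*z,-z,np.ones_like(z)],-1)@M.T
P=P[...,:3];lx=(P[...,:2]-o)@x;ly=(P[...,:2]-o)@y;Z=P[...,2]
def rep(n,m):print(n,m.sum(),'lx',np.percentile(lx[m],[1,5,50,95,99]).round(1),'ly',np.percentile(ly[m],[1,5,50,95,99]).round(1),'z',np.median(Z[m]).round(1))
rep('grip',(Z>80)&(lx>5)&(lx<45)&(abs(ly)<40))
rep('land',(abs(Z-44)<5)&(lx>50)&(lx<135)&(abs(ly)<18))
rep('wall',(abs(Z-60)<6)&(lx>50)&(lx<145)&(abs(ly)<30))
rep('bar',(abs(Z-60)<6)&(lx>-60)&(lx<10)&(abs(ly)<15))
rep('block',(abs(Z-45)<6)&(lx>-170)&(lx<-60)&(abs(ly)<60))
rep('plate',(abs(Z-12)<5)&(abs(lx)<180)&(abs(ly)<75))
E
```

```text
grip 6770 lx [ 5.3  6.7 25.2 40.7 41.2] ly [-40.  -39.9 -34.4 -14.5   9.3] z 322.0
land 651 lx [ 60.7  61.3  73.9 100.8 101.2] ly [-17.6 -16.3  -0.8  15.6  17.2] z 42.9
wall 778 lx [100.5 100.9 112.5 124.8 126. ] ly [-21.5 -20.5  -2.7  15.7  17.1] z 58.8
bar 725 lx [-58.2 -54.9 -25.6   6.3   9.4] ly [-8.2 -7.9 -1.9  4.4  5.9] z 59.7
block 2630 lx [-137.9 -133.7  -94.5  -71.2  -64.2] ly [-42.6 -40.6  -6.2  34.9  38.9] z 43.0
plate 9605 lx [-154.8 -126.8   29.2  148.2  155.1] ly [-60.7 -58.4 -21.8  53.6  56.9] z 11.1
```

View pics/wz.png

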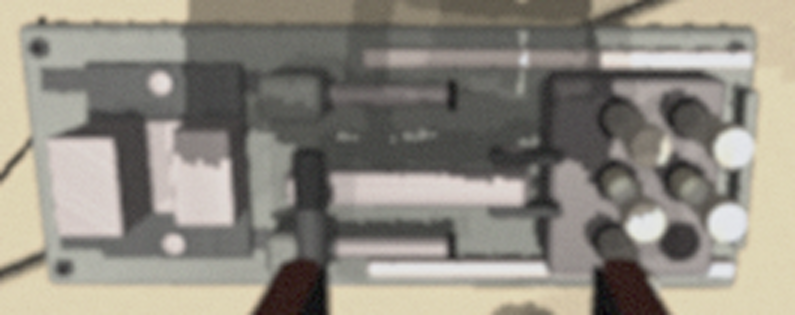

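```bash
python3 - <<'E'
from h import *
d,f,M=cam('wrist')
o=np.array([498.175,-1.763]);x=np.array([.12358,-.99233]);y=np.array([.99233,.12358])
vv,uu=np.mgrid[0:400,0:640];z=d['range_z'];P=np.stack([(uu-d['cx'])/f*z,-(vv-d['cy'])/f*z,-z,np.ones_like(z)],-1)@M.T
P=P[...,:3];lx=(P[...,:2]-o)@x;ly=(P[...,:2]-o)@y;Z=P[...,2]
m=(Z>78)&(Z<110)&(lx>5)&(lx<45)&(abs(ly)<40)
print(m.sum(),'lx',np.percentile(lx[m],[1,5,50,95,99]).round(1),'ly',np.percentile(ly[m],[1,5,50,95,99]).round(1),'z',np.median(Z[m]).round(1))
s=ctrl.get_obs();t=s['ee_pos'];Rm=R.from_rotvec(s['orientation']).as_matrix();print(t,Rm.round(4))
for g in [(22,-.5),(23.5,-.5)]:
    w=np.append(o+g[0]*x+g[1]*y,253);print(g,w,Rm.T@(w-t))
print('tool y vs dock x deg',np.degrees(np.arcsin(Rm[:2,1]@y)))
E
```

```text
417 lx [14.5 14.8 19.3 25.  25.6] ly [-23.2 -22.2  -4.1  14.   17.1] z 93.7
[476.69495494  27.45535003 404.69753559] [[-9.922e-01 -1.249e-01 -1.000e-04]
 [-1.249e-01  9.922e-01  0.000e+00]
 [ 1.000e-04  1.000e-04 -1.000e+00]]
(22, -0.5) [500.397595 -23.65605  253.      ] [-17.14880405 -53.68069586 151.69256434]
(23.5, -0.5) [500.582965 -25.144545 253.      ] [-17.14683784 -55.1806877  151.69247161]
tool y vs dock x deg -0.07510350250698783
```

```bash
python3 -m handwheel '[{"gripper":0.45,"tx":-0.008,"ty":-0.0265,"tz":0.02,"rx":0,"ry":0,"rz":0},{"gripper":0.45,"tx":-0.008,"ty":-0.0265,"tz":0.03,"rx":0,"ry":0,"rz":0},{"gripper":0.45,"tx":0,"ty":0,"tz":0.04,"rx":0,"ry":0,"rz":0},{"gripper":0.45,"tx":0,"ty":0,"tz":0,"rx":0,"ry":0,"rz":0}]'
python3 - <<'E'
from h import *
d,f,M=cam('wrist');save(d,'wrist2.png')
d,f,M=cam('top');cv2.imwrite('pics/top2.png',cv2.resize(d['image'][150:270,215:375,::-1],None,fx=4.5,fy=4.5,interpolation=cv2.INTER_CUBIC))
E
```

```text
t: 4.6
ee_pos: [498.3, -23.7, 312.5]
orientation: [0.194, -3.13, -0.001]
ft_force: [0.7, -0.7, 0.3]
width: 48.3
```

View pics/wrist2.png

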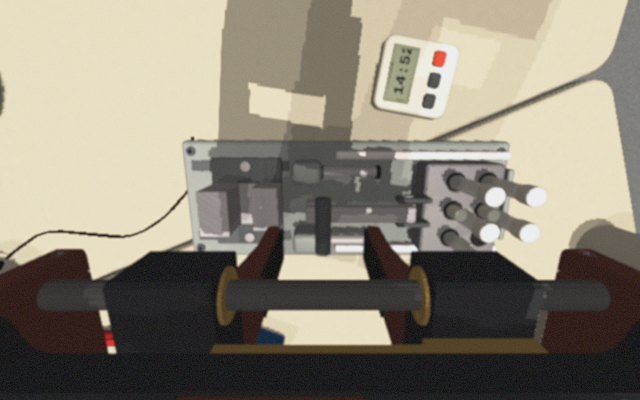

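View pics/top2.png

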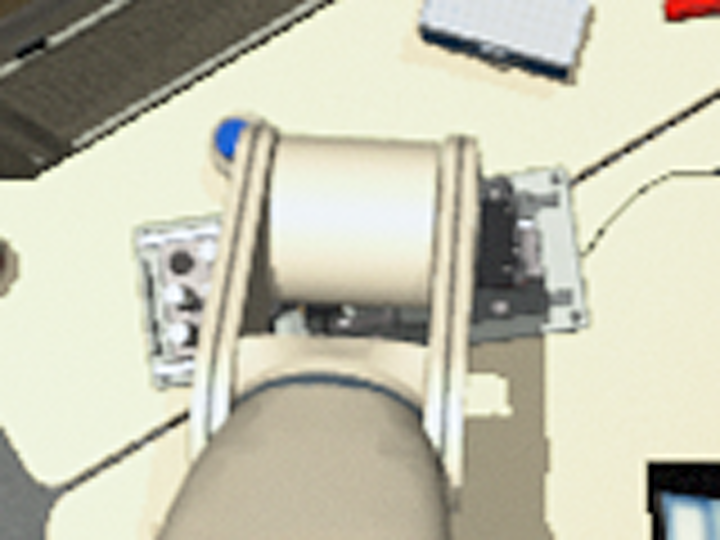

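The wrist view shows the grip at (323,225), midway between the fingertips at x≈265 and 378. I'll descend and pinch it.

```bash
python3 -m handwheel '[{"gripper":0.45,"tx":0,"ty":0,"tz":0.03,"rx":0,"ry":0,"rz":0},{"gripper":0.45,"tx":0,"ty":0,"tz":0.015,"rx":0,"ry":0,"rz":0},{"gripper":0.45,"tx":0,"ty":0,"tz":0.014,"rx":0,"ry":0,"rz":0},{"gripper":0.45,"tx":0,"ty":0,"tz":0,"rx":0,"ry":0,"rz":0}]'
python3 -m handwheel '[{"gripper":0.7,"tx":0,"ty":0,"tz":0,"rx":0,"ry":0,"rz":0},{"gripper":0.8,"tx":0,"ty":0,"tz":0,"rx":0,"ry":0,"rz":0},{"gripper":0.9,"tx":0,"ty":0,"tz":0,"rx":0,"ry":0,"rz":0},{"gripper":1,"tx":0,"ty":0,"tz":0,"rx":0,"ry":0,"rz":0},{"gripper":1,"tx":0,"ty":0,"tz":0,"rx":0,"ry":0,"rz":0},{"gripper":1,"tx":0,"ty":0,"tz":0,"rx":0,"ry":0,"rz":0}]'
python3 - <<'E'
from h import *
d,f,M=cam('wrist');save(d,'wrist3.png')
E
```

```text
t: 5.2
ee_pos: [499.3, -24.1, 255.3]
orientation: [0.194, -3.134, -0.0]
ft_force: [0.0, 0.3, 1.4]
width: 48.2
t: 5.95
ee_pos: [499.6, -24.3, 255.8]
orientation: [-0.193, 3.135, -0.0]
ft_force: [0.5, 0.2, 3.2]
width: 11.3
```

View pics/wrist3.png

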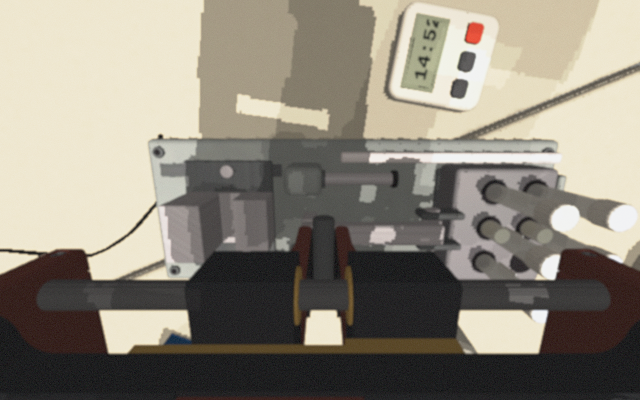

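```bash
python3 -m handwheel '[{"gripper":1,"tx":0,"ty":0.003,"tz":-0.004,"rx":0,"ry":0,"rz":0},{"gripper":1,"tx":0,"ty":0.003,"tz":-0.004,"rx":0,"ry":0,"rz":0},{"gripper":1,"tx":0,"ty":0.003,"tz":-0.004,"rx":0,"ry":0,"rz":0},{"gripper":1,"tx":0,"ty":0.003,"tz":-0.004,"rx":0,"ry":0,"rz":0},{"gripper":1,"tx":0,"ty":0,"tz":0,"rx":0,"ry":0,"rz":0},{"gripper":1,"tx":0,"ty":0,"tz":0,"rx":0,"ry":0,"rz":0}]'
python3 - <<'E'
from h import *
d,f,M=cam('scene');save(d,'scene4.png')
cv2.imwrite('pics/sc4.png',cv2.resize(d['image'][170:300,270:400,::-1],None,fx=4.5,fy=4.5,interpolation=cv2.INTER_CUBIC))
d,f,M=cam('wrist');save(d,'wrist4.png')
E
```

```text
t: 6.75
ee_pos: [497.9, -12.3, 271.5]
orientation: [0.194, -3.135, -0.0]
ft_force: [3.3, 1.5, -9.3]
width: 11.9
```

View pics/sc4.png

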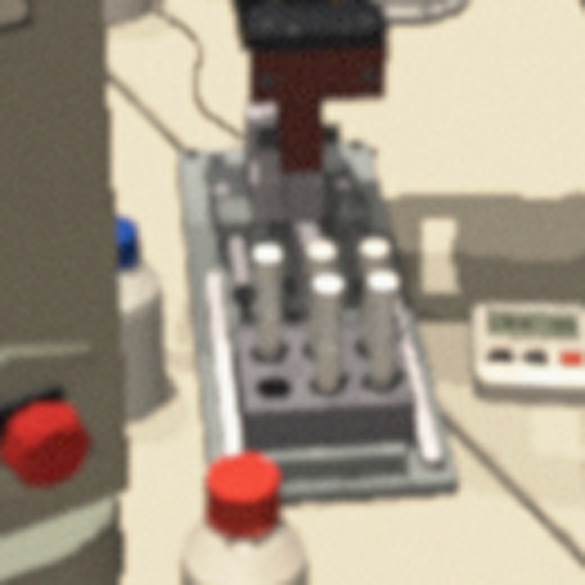

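View pics/wrist4.png

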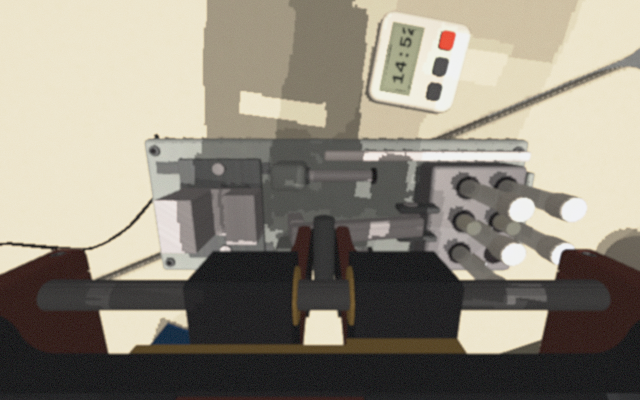

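```bash
cat >> h.py <<'E'
O=np.array([498.175,-1.763]);DX=np.array([.12358,-.99233]);DY=np.array([.99233,.12358])
def local(d,f,M):
    vv,uu=np.mgrid[0:400,0:640];z=d['range_z'];P=np.stack([(uu-d['cx'])/f*z,-(vv-d['cy'])/f*z,-z,np.ones_like(z)],-1)@M.T
    return (P[...,:2]-O)@DX,(P[...,:2]-O)@DY,P[...,2],uu,vv
def tcp():
    s=ctrl.get_obs();q=s['ee_pos'][:2]-O;ff=s['ft_force'];return 'lx %.1f ly %.1f z %.1f  F dock x %.1f y %.1f z %.1f w %.1f t %.1f'%(q@DX,q@DY,s['ee_pos'][2],ff[:2]@DX,ff[:2]@DY,ff[2],s['width'],s['t'])
def bar():
    d,f,M=cam('wrist');lx,ly,Z,uu,vv=local(d,f,M)
    m=(Z>35)&(Z<95)&(abs(ly+2)<9)&(lx>-60+0)&(lx<100)&(uu>340)&(uu<435)
    if m.sum()>20:
        for a in range(-70,100,8):
            k=m&(abs(lx-a)<4)
            if k.sum()>4: print('bar',a,k.sum(),np.median(Z[k]).round(1))
    b=(abs(Z-44)<5)&(lx<60)&(abs(ly)<45)
    if b.sum(): print('block',np.percentile(lx[b],[2,50,98]).round(1))
    return d,f,M
E
python3 - <<'E'
from h import *
print(tcp());bar()
E
```

```text
lx 10.4 ly -1.5 z 271.5  F dock x 0.1 y 3.1 z -8.8 w 11.6 t 6.8
bar -62 59 59.5
bar -54 277 60.1
bar -46 266 61.9
bar -38 239 63.8
bar -30 249 65.4
bar -22 257 67.1
bar -14 250 68.9
bar -6 103 69.6
block [-134.6  -89.4   43.9]
```

```bash
python3 -m handwheel '[{"gripper":1,"tx":0,"ty":-0.005,"tz":0,"rx":0,"ry":0,"rz":0},{"gripper":1,"tx":0,"ty":-0.005,"tz":0,"rx":0,"ry":0,"rz":0},{"gripper":1,"tx":0,"ty":-0.005,"tz":0,"rx":0,"ry":0,"rz":0},{"gripper":1,"tx":0,"ty":-0.005,"tz":0,"rx":0,"ry":0,"rz":0},{"gripper":1,"tx":0,"ty":-0.005,"tz":0,"rx":0,"ry":0,"rz":0},{"gripper":1,"tx":0,"ty":0,"tz":0,"rx":0,"ry":0,"rz":0}]'
python3 - <<'E'
from h import *
print(tcp());d,f,M=bar();save(d,'wrist5.png')
E
```

```text
t: 7.65
ee_pos: [501.1, -37.8, 271.8]
orientation: [-0.193, 3.136, -0.001]
ft_force: [3.0, -0.7, -8.9]
width: 11.9
lx 36.1 ly -1.6 z 271.8  F dock x 1.1 y 2.8 z -8.9 w 11.9 t 7.7
bar -46 183 42.3
bar -38 59 58.0
bar -30 264 59.6
bar -22 273 61.5
bar -14 239 63.3
bar -6 247 65.2
bar 2 249 66.9
bar 10 263 68.6
bar 18 143 69.5
bar 26 12 69.4
block [-108.7  -63.6   44. ]
```

View pics/wrist5.png

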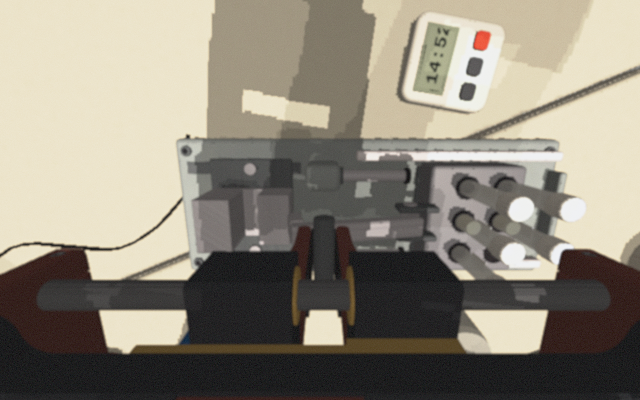

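The carriage has moved about 25 mm, with the grip still pinched at (323,245) and the bar at about 0.22 rad. I'll push on in small steps and feel for the wall.

```bash
python3 -m handwheel '[{"gripper":1,"tx":0,"ty":-0.005,"tz":0,"rx":0,"ry":0,"rz":0},{"gripper":1,"tx":0,"ty":-0.005,"tz":0,"rx":0,"ry":0,"rz":0},{"gripper":1,"tx":0,"ty":-0.004,"tz":0,"rx":0,"ry":0,"rz":0},{"gripper":1,"tx":0,"ty":-0.004,"tz":0,"rx":0,"ry":0,"rz":0},{"gripper":1,"tx":0,"ty":0,"tz":0,"rx":0,"ry":0,"rz":0},{"gripper":1,"tx":0,"ty":0,"tz":0,"rx":0,"ry":0,"rz":0}]'
python3 - <<'E'
from h import *
print(tcp());d,f,M=bar()
E
python3 -m handwheel '[{"gripper":1,"tx":0,"ty":-0.003,"tz":0,"rx":0,"ry":0,"rz":0},{"gripper":1,"tx":0,"ty":-0.003,"tz":0,"rx":0,"ry":0,"rz":0},{"gripper":1,"tx":0,"ty":-0.003,"tz":0,"rx":0,"ry":0,"rz":0},{"gripper":1,"tx":0,"ty":0,"tz":0,"rx":0,"ry":0,"rz":0},{"gripper":1,"tx":0,"ty":0,"tz":0,"rx":0,"ry":0,"rz":0}]'
python3 - <<'E'
from h import *
print(tcp());d,f,M=bar()
E
```

```text
t: 8.45
ee_pos: [503.2, -55.1, 271.6]
orientation: [0.193, -3.135, -0.0]
ft_force: [2.8, 3.1, -12.1]
width: 11.7
lx 53.5 ly -1.6 z 271.6  F dock x -2.8 y 3.1 z -12.1 w 11.7 t 8.4
bar -30 175 42.2
bar -22 26 52.5
bar -14 259 59.5
bar -6 274 61.2
bar 2 241 63.1
bar 10 240 64.8
bar 18 250 66.4
bar 26 263 68.1
bar 34 175 69.3
bar 42 24 68.9
block [-91.6 -46.6  44.5]
t: 9.12
ee_pos: [504.2, -63.7, 271.5]
orientation: [0.193, -3.135, -0.001]
ft_force: [3.0, 4.8, -13.7]
width: 11.7
lx 62.2 ly -1.6 z 271.5  F dock x -4.4 y 3.6 z -13.7 w 11.7 t 9.1
bar -22 173 42.3
bar -14 20 52.8
bar -6 249 59.6
bar 2 274 61.1
bar 10 238 62.9
bar 18 243 64.5
bar 26 249 66.3
bar 34 256 67.9
bar 42 192 69.2
bar 50 28 68.5
block [-83.1 -38.   44.5]
```

```bash
for i in 1 2 3; do :; done; python3 -m handwheel '[{"gripper":1,"tx":0,"ty":-0.002,"tz":0,"rx":0,"ry":0,"rz":0},{"gripper":1,"tx":0,"ty":-0.002,"tz":0,"rx":0,"ry":0,"rz":0},{"gripper":1,"tx":0,"ty":-0.001,"tz":0,"rx":0,"ry":0,"rz":0},{"gripper":1,"tx":0,"ty":0,"tz":0,"rx":0,"ry":0,"rz":0}]'
python3 -c "
from h import *
print(tcp())"
```

```text
t: 9.68
ee_pos: [504.8, -68.5, 271.4]
orientation: [0.193, -3.135, -0.001]
ft_force: [3.2, 7.2, -14.3]
width: 11.7
lx 67.0 ly -1.7 z 271.4  F dock x -6.8 y 4.0 z -14.3 w 11.7 t 9.7
```

```bash
python3 -m handwheel '[{"gripper":1,"tx":0,"ty":-0.001,"tz":0,"rx":0,"ry":0,"rz":0},{"gripper":1,"tx":0,"ty":0,"tz":0,"rx":0,"ry":0,"rz":0}]'
python3 -c "
from h import *
print(tcp())"
python3 -m handwheel '[{"gripper":1,"tx":0,"ty":-0.001,"tz":0,"rx":0,"ry":0,"rz":0},{"gripper":1,"tx":0,"ty":0,"tz":0,"rx":0,"ry":0,"rz":0}]'
python3 -c "
from h import *
print(tcp())"
```

```text
t: 9.93
ee_pos: [504.9, -69.4, 271.4]
orientation: [0.193, -3.135, -0.002]
ft_force: [3.6, 6.9, -13.9]
width: 12.0
lx 68.0 ly -1.7 z 271.4  F dock x -6.4 y 4.5 z -13.9 w 12.0 t 9.9
t: 10.18
ee_pos: [505.0, -70.4, 271.3]
orientation: [0.193, -3.135, -0.002]
ft_force: [3.3, 7.1, -14.0]
width: 11.6
lx 69.0 ly -1.7 z 271.3  F dock x -6.6 y 4.2 z -14.0 w 11.6 t 10.2
```

```bash
python3 -m handwheel '[{"gripper":1,"tx":0,"ty":-0.001,"tz":0,"rx":0,"ry":0,"rz":0},{"gripper":1,"tx":0,"ty":0,"tz":0,"rx":0,"ry":0,"rz":0}]'
python3 -c "
from h import *
print(tcp())"

```

```text
t: 10.42
ee_pos: [505.2, -71.4, 271.3]
orientation: [0.193, -3.135, -0.002]
ft_force: [3.8, 7.8, -15.0]
width: 11.9
lx 69.9 ly -1.7 z 271.3  F dock x -7.2 y 4.8 z -15.0 w 11.9 t 10.4
```

```bash
python3 -m handwheel '[{"gripper":1,"tx":0,"ty":-0.001,"tz":0,"rx":0,"ry":0,"rz":0},{"gripper":1,"tx":0,"ty":0,"tz":0,"rx":0,"ry":0,"rz":0}]'
python3 -c "
from h import *
print(tcp());bar()"

```

```text
t: 10.68
ee_pos: [505.3, -72.3, 271.3]
orientation: [0.193, -3.135, -0.002]
ft_force: [3.5, 7.5, -15.0]
width: 12.0
lx 70.9 ly -1.7 z 271.3  F dock x -7.0 y 4.4 z -15.0 w 12.0 t 10.7
bar -14 171 42.2
bar -6 12 52.3
bar 2 243 59.3
bar 10 274 61.0
bar 18 239 62.9
bar 26 248 64.3
bar 34 249 66.1
bar 42 252 67.6
bar 50 208 69.1
bar 58 33 68.1
block [-74.8 -29.5  44.9]
```

```bash
python3 -m handwheel '[{"gripper":1,"tx":0,"ty":-0.001,"tz":0,"rx":0,"ry":0,"rz":0},{"gripper":1,"tx":0,"ty":0,"tz":0,"rx":0,"ry":0,"rz":0}]'
python3 -c "
from h import *
print(tcp())"

```

```text
t: 10.98
ee_pos: [505.4, -73.3, 271.3]
orientation: [0.193, -3.135, -0.002]
ft_force: [3.8, 7.0, -15.0]
width: 11.7
lx 71.9 ly -1.7 z 271.3  F dock x -6.5 y 4.7 z -15.0 w 11.7 t 11.0
```

```bash
python3 -m handwheel '[{"gripper":1,"tx":0,"ty":-0.001,"tz":0,"rx":0,"ry":0,"rz":0},{"gripper":1,"tx":0,"ty":0,"tz":0,"rx":0,"ry":0,"rz":0}]'
python3 -c "
from h import *
print(tcp())"

```

```text
t: 11.22
ee_pos: [505.5, -74.3, 271.3]
orientation: [0.193, -3.135, -0.002]
ft_force: [3.5, 7.3, -15.0]
width: 11.9
lx 72.9 ly -1.7 z 271.3  F dock x -6.8 y 4.3 z -15.0 w 11.9 t 11.2
```

```bash
python3 -m handwheel '[{"gripper":1,"tx":0,"ty":-0.001,"tz":0,"rx":0,"ry":0,"rz":0},{"gripper":1,"tx":0,"ty":0,"tz":0,"rx":0,"ry":0,"rz":0}]'
python3 -c "
from h import *
print(tcp())"

```

```text
t: 11.48
ee_pos: [505.6, -75.3, 271.3]
orientation: [0.193, -3.135, -0.002]
ft_force: [4.4, 7.1, -15.3]
width: 12.3
lx 73.9 ly -1.7 z 271.3  F dock x -6.5 y 5.2 z -15.3 w 12.3 t 11.5
```

```bash
python3 -m handwheel '[{"gripper":1,"tx":0,"ty":-0.0007,"tz":0,"rx":0,"ry":0,"rz":0},{"gripper":1,"tx":0,"ty":0,"tz":0,"rx":0,"ry":0,"rz":0}]'
python3 -c "
from h import *
print(tcp())
d,f,M=bar();save(d,'wrist6.png')"

```

```text
t: 11.72
ee_pos: [505.7, -75.9, 271.2]
orientation: [0.193, -3.135, -0.002]
ft_force: [4.4, 7.2, -15.2]
width: 12.0
lx 74.5 ly -1.7 z 271.2  F dock x -6.6 y 5.3 z -15.2 w 12.0 t 11.7
bar -14 41 42.9
bar -6 131 41.5
bar 2 134 59.0
bar 10 268 60.2
bar 18 252 62.0
bar 26 244 63.7
bar 34 250 65.4
bar 42 253 67.1
bar 50 260 68.5
bar 58 90 69.2
block [-71.2 -26.   45. ]
```

View pics/wrist6.png

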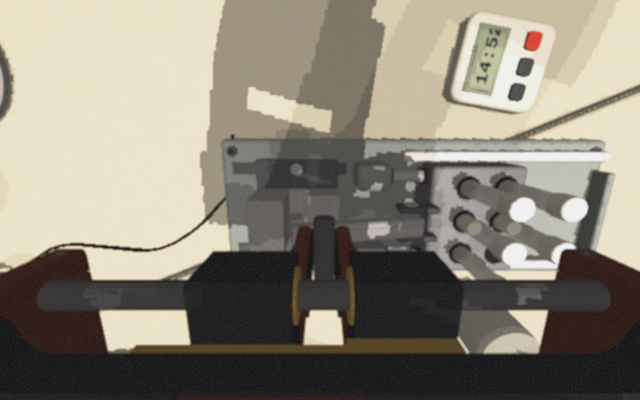

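```bash
python3 -m handwheel '[{"gripper":1,"tx":0,"ty":-0.0007,"tz":-0.0005,"rx":0,"ry":0,"rz":0},{"gripper":1,"tx":0,"ty":0,"tz":0,"rx":0,"ry":0,"rz":0}]'
python3 -c "
from h import *
print(tcp())"

```

```text
t: 12.02
ee_pos: [505.8, -76.6, 271.7]
orientation: [0.193, -3.135, -0.002]
ft_force: [3.7, 8.8, -15.6]
width: 12.3
lx 75.2 ly -1.7 z 271.7  F dock x -8.3 y 4.7 z -15.6 w 12.3 t 12.0
```

```bash
python3 -m handwheel '[{"gripper":1,"tx":0,"ty":-0.0007,"tz":0,"rx":0,"ry":0,"rz":0},{"gripper":1,"tx":0,"ty":0,"tz":0,"rx":0,"ry":0,"rz":0}]'
python3 -c "
from h import *
print(tcp())"

```

```text
t: 12.28
ee_pos: [505.8, -77.3, 271.6]
orientation: [0.193, -3.135, -0.002]
ft_force: [3.3, 8.9, -16.1]
width: 11.8
lx 75.9 ly -1.7 z 271.6  F dock x -8.4 y 4.3 z -16.1 w 11.8 t 12.3
```

```bash
python3 -m handwheel '[{"gripper":1,"tx":0,"ty":-0.0006,"tz":0,"rx":0,"ry":0,"rz":0},{"gripper":1,"tx":0,"ty":0,"tz":0,"rx":0,"ry":0,"rz":0}]'
python3 -c "
from h import *
print(tcp())"

```

```text
t: 12.52
ee_pos: [505.9, -77.7, 271.6]
orientation: [0.193, -3.135, -0.003]
ft_force: [4.3, 9.9, -15.8]
width: 12.1
lx 76.3 ly -1.7 z 271.6  F dock x -9.3 y 5.5 z -15.8 w 12.1 t 12.5
```

```bash
python3 -m handwheel '[{"gripper":1,"tx":0,"ty":-0.0007,"tz":0,"rx":0,"ry":0,"rz":0},{"gripper":1,"tx":0,"ty":0,"tz":0,"rx":0,"ry":0,"rz":0}]'
python3 -c "
from h import *
print(tcp());bar()"

```

```text
t: 12.78
ee_pos: [505.9, -78.1, 271.6]
orientation: [0.192, -3.135, -0.004]
ft_force: [4.5, 12.2, -15.9]
width: 12.3
lx 76.7 ly -1.7 z 271.6  F dock x -11.6 y 6.0 z -15.9 w 12.3 t 12.8
bar -6 180 42.3
bar 2 58 58.4
bar 10 267 59.8
bar 18 265 61.6
bar 26 237 63.3
bar 34 248 65.0
bar 42 250 66.7
bar 50 263 68.4
bar 58 154 69.4
bar 66 13 68.7
block [-68.9 -23.6  45.2]
```

Contact with the back wall shows at lx≈75.5: the force along the dock went from -6.6 to -11.6 N. I'll back off about 3 mm to the middle of the play, then lower along the arc.

```bash
python3 -m handwheel '[{"gripper":1,"tx":0,"ty":0.0016,"tz":0,"rx":0,"ry":0,"rz":0},{"gripper":1,"tx":0,"ty":0.0016,"tz":0,"rx":0,"ry":0,"rz":0},{"gripper":1,"tx":0,"ty":0,"tz":0,"rx":0,"ry":0,"rz":0}]'
python3 -c "
from h import *
print(tcp())"
python3 -m handwheel '[{"gripper":1,"tx":0,"ty":-0.0016,"tz":0.0018,"rx":0,"ry":0,"rz":0},{"gripper":1,"tx":0,"ty":-0.0016,"tz":0.0019,"rx":0,"ry":0,"rz":0},{"gripper":1,"tx":0,"ty":0,"tz":0,"rx":0,"ry":0,"rz":0}]'
python3 -c "
from h import *
print(tcp());bar()"

```

```text
t: 13.2
ee_pos: [505.7, -75.5, 271.8]
orientation: [0.193, -3.135, -0.002]
ft_force: [3.6, 7.2, -14.8]
width: 12.0
lx 74.1 ly -1.7 z 271.8  F dock x -6.7 y 4.5 z -14.8 w 12.0 t 13.2
t: 13.58
ee_pos: [506.1, -78.7, 268.3]
orientation: [0.193, -3.135, -0.002]
ft_force: [2.4, 8.4, -10.7]
width: 11.2
lx 77.3 ly -1.7 z 268.3  F dock x -8.1 y 3.4 z -10.7 w 11.2 t 13.6
bar -6 91 40.1
bar 2 108 58.7
bar 10 287 59.9
bar 18 266 61.4
bar 26 250 62.6
bar 34 257 64.0
bar 42 255 65.2
bar 50 262 66.4
bar 58 191 67.0
bar 66 29 62.1
block [-70.9 -25.6  45.1]
```

```bash
python3 -m handwheel '[{"gripper":1,"tx":0,"ty":-0.0012,"tz":0.0015,"rx":0,"ry":0,"rz":0},{"gripper":1,"tx":0,"ty":-0.0011,"tz":0.0014,"rx":0,"ry":0,"rz":0},{"gripper":1,"tx":0,"ty":-0.0011,"tz":0.0015,"rx":0,"ry":0,"rz":0},{"gripper":1,"tx":0,"ty":-0.001,"tz":0.0014,"rx":0,"ry":0,"rz":0},{"gripper":1,"tx":0,"ty":0,"tz":0,"rx":0,"ry":0,"rz":0},{"gripper":1,"tx":0,"ty":0,"tz":0,"rx":0,"ry":0,"rz":0}]'
python3 -c "
from h import *
print(tcp());bar()"

```

```text
t: 14.38
ee_pos: [506.6, -83.0, 263.1]
orientation: [0.192, -3.135, -0.002]
ft_force: [1.1, 7.6, -3.6]
width: 11.2
lx 81.7 ly -1.7 z 263.1  F dock x -7.4 y 2.0 z -3.6 w 11.2 t 14.4
bar 2 46 58.6
bar 10 305 59.7
bar 18 280 60.4
bar 26 269 61.2
bar 34 269 61.8
bar 42 261 62.4
bar 50 273 63.0
bar 58 282 63.6
bar 66 144 55.7
block [-70.3 -25.   44.9]
```

```bash
python3 -m handwheel '[{"gripper":1,"tx":0,"ty":-0.001,"tz":0.0015,"rx":0,"ry":0,"rz":0},{"gripper":1,"tx":0,"ty":-0.001,"tz":0.0015,"rx":0,"ry":0,"rz":0},{"gripper":1,"tx":0,"ty":-0.001,"tz":0.0015,"rx":0,"ry":0,"rz":0},{"gripper":1,"tx":0,"ty":-0.0009,"tz":0.0015,"rx":0,"ry":0,"rz":0},{"gripper":1,"tx":0,"ty":0,"tz":0,"rx":0,"ry":0,"rz":0},{"gripper":1,"tx":0,"ty":0,"tz":0,"rx":0,"ry":0,"rz":0}]'
python3 -c "
from h import *
print(tcp());d,f,M=bar();save(d,'wrist7.png')"

```

```text
t: 15.18
ee_pos: [507.2, -87.0, 257.6]
orientation: [0.192, -3.135, -0.002]
ft_force: [-0.7, 7.1, 2.0]
width: 10.8
lx 85.7 ly -1.6 z 257.6  F dock x -7.1 y 0.2 z 2.0 w 10.8 t 15.2
bar 10 135 59.2
bar 18 311 59.6
bar 26 282 59.8
bar 34 275 59.8
bar 42 280 59.8
bar 50 273 59.7
bar 58 288 59.7
bar 66 277 58.7
bar 74 42 43.9
block [-70.2 -24.6  45. ]
```

View pics/wrist7.png

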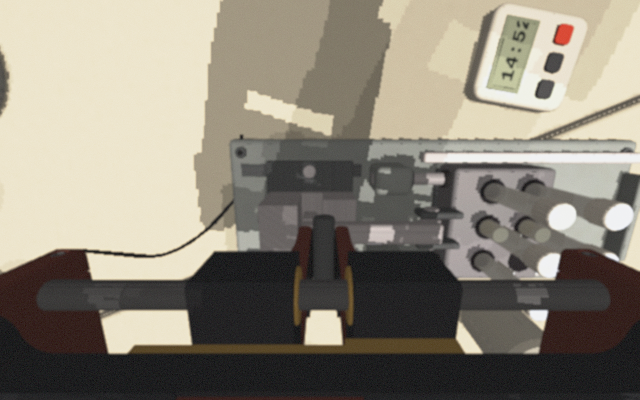

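The bar reads level (59.2–59.8 mm all along). I'll ease back about 3 mm to seat the tooth on the notch's front edge, then open.

```bash
python3 -m handwheel '[{"gripper":1,"tx":0,"ty":0.001,"tz":0.0003,"rx":0,"ry":0,"rz":0},{"gripper":1,"tx":0,"ty":0.001,"tz":0,"rx":0,"ry":0,"rz":0},{"gripper":1,"tx":0,"ty":0.001,"tz":0,"rx":0,"ry":0,"rz":0},{"gripper":1,"tx":0,"ty":0,"tz":0,"rx":0,"ry":0,"rz":0}]'
python3 -c "
from h import *
print(tcp());d,f,M=bar()"

```

```text
t: 15.72
ee_pos: [506.9, -84.2, 257.6]
orientation: [0.193, -3.136, -0.001]
ft_force: [-0.8, 5.3, 3.9]
width: 11.2
lx 82.8 ly -1.6 z 257.6  F dock x -5.4 y -0.2 z 3.9 w 11.2 t 15.7
bar 10 249 59.4
bar 18 292 59.7
bar 26 271 59.7
bar 34 279 59.8
bar 42 280 59.8
bar 50 273 59.8
bar 58 295 59.7
bar 66 198 55.4
block [-72.7 -27.3  45. ]
```

```bash
python3 -m handwheel '[{"gripper":1,"tx":0,"ty":0.001,"tz":0,"rx":0,"ry":0,"rz":0},{"gripper":1,"tx":0,"ty":0,"tz":0,"rx":0,"ry":0,"rz":0}]'
python3 -c "
from h import *
print(tcp())"
python3 -m handwheel '[{"gripper":0.8,"tx":0,"ty":0,"tz":0,"rx":0,"ry":0,"rz":0},{"gripper":0.7,"tx":0,"ty":0,"tz":0,"rx":0,"ry":0,"rz":0},{"gripper":0.6,"tx":0,"ty":0,"tz":0,"rx":0,"ry":0,"rz":0},{"gripper":0.6,"tx":0,"ty":0,"tz":0,"rx":0,"ry":0,"rz":0},{"gripper":0.6,"tx":0,"ty":0,"tz":0,"rx":0,"ry":0,"rz":0}]'
python3 -c "
from h import *
print(tcp());d,f,M=bar();save(d,'wrist8.png')"

```

```text
t: 16.02
ee_pos: [506.7, -83.2, 257.6]
orientation: [0.193, -3.136, -0.001]
ft_force: [-1.9, 5.0, 4.2]
width: 11.2
lx 81.9 ly -1.6 z 257.6  F dock x -5.2 y -1.3 z 4.2 w 11.2 t 16.0
t: 16.65
ee_pos: [506.8, -83.6, 256.3]
orientation: [0.193, -3.136, 0.0]
ft_force: [-0.7, -0.8, -0.3]
width: 35.0
lx 82.2 ly -1.5 z 256.3  F dock x 0.7 y -0.7 z -0.3 w 35.0 t 16.6
bar 2 5 47.2
bar 10 244 59.5
bar 18 295 59.7
bar 26 291 59.7
bar 34 296 59.8
bar 42 288 59.7
bar 50 157 59.5
bar 58 73 55.7
bar 66 492 60.0
block [-74.8 -30.3  45.4]
```

View pics/wrist8.png

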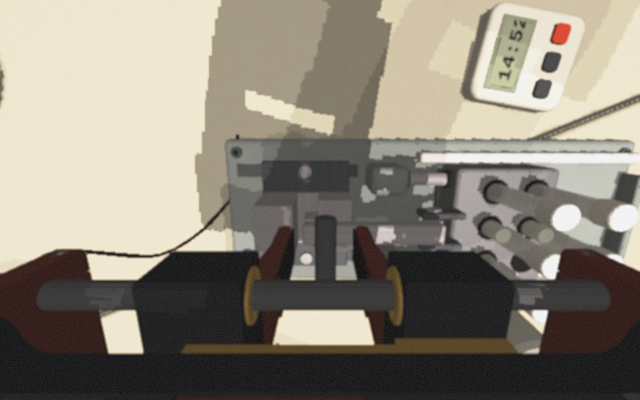

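Released at 35 mm opening: the bar stays level and the carriage stays in, with the grip at (326,248) clear of both fingers. I'll retract straight up.

```bash
python3 -m handwheel '[{"gripper":0.55,"tx":0,"ty":0,"tz":-0.01,"rx":0,"ry":0,"rz":0},{"gripper":0.55,"tx":0,"ty":0,"tz":-0.02,"rx":0,"ry":0,"rz":0},{"gripper":0.55,"tx":0,"ty":0,"tz":-0.03,"rx":0,"ry":0,"rz":0},{"gripper":0.55,"tx":0,"ty":0,"tz":-0.03,"rx":0,"ry":0,"rz":0},{"gripper":0.55,"tx":0,"ty":0,"tz":-0.03,"rx":0,"ry":0,"rz":0},{"gripper":0.55,"tx":0,"ty":0,"tz":0,"rx":0,"ry":0,"rz":0},{"gripper":0.55,"tx":0,"ty":0,"tz":0,"rx":0,"ry":0,"rz":0}]'
python3 -c "
from h import *
print(tcp());d,f,M=cam('wrist');save(d,'wrist9.png')
lx,ly,Z,uu,vv=local(d,f,M)
for a in range(-10,140,6):
    k=(abs(lx-a)<3)&(abs(ly+1)<7)&(Z<130)
    if k.sum(): print(a,k.sum(),np.median(Z[k]).round(1))
b=(abs(Z-44)<5)&(lx<20)&(abs(ly)<45);print(np.percentile(lx[b],[2,98]))
"

```

```text
t: 17.58
ee_pos: [506.4, -83.4, 376.1]
orientation: [0.194, -3.135, -0.0]
ft_force: [-0.2, 0.2, -0.5]
width: 39.3
lx 82.1 ly -1.9 z 376.1  F dock x -0.2 y -0.2 z -0.5 w 39.3 t 17.6
-10 91 37.8
-4 1 48.1
2 48 59.9
8 95 59.7
14 107 59.3
20 101 59.5
26 100 59.5
32 104 59.5
38 99 59.5
44 97 59.6
50 101 59.5
56 99 59.6
62 66 59.8
68 76 59.7
74 69 91.6
80 87 94.5
86 81 91.1
92 64 59.8
98 74 22.2
104 75 58.9
110 66 59.1
116 71 59.0
122 77 59.1
128 14 59.0
134 24 10.8
[-265.99270184   -6.05520294]
```

View pics/wrist9.png

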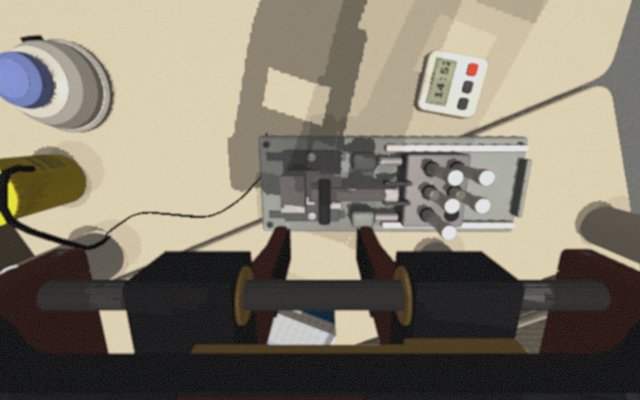

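The bar is level (59.5–59.8 mm) with its end in the notch right before the back wall. The carriage is staying in and the gripper is clear, so I'm handing in.

```bash
python3 -c "
from h import *
print(ctrl.close_job())"
```

```text
the job is handed in; nothing more can be done
None
```

The carriage is locked in its dock. It stayed in when I let go, with the bar down in the keeper's notch. I handed the job in at about 18 s of the 58 s allowed; no verdict was reported.

**What I did:** I pinched the cross-grip and lifted the bar to about 0.22 rad. Then I pushed the carriage in until the tooth just touched the keeper's back wall. I backed off about 3 mm, lowered the bar along its arc until level, eased back, opened the fingers and moved straight up.

**Last checks:**
- **Bar:** it reads level in the depth image, at 59.3–59.9 mm along its length, with its end over the notch just before the back wall.
- **Carriage:** it has travelled about 65 mm by my estimate, which is good to a few mm and well past the 51 mm needed.
- **Gripper:** it is 120 mm clear, and the wrist force is back to about 0 N.
- **Keeper:** I never read its position directly. The push on the dock peaked at 11.6 N, of which about 5 N was on the keeper. It gave well under 1 mm by that force; the camera allowed about 1 mm at most. The limit is 3 mm.
- **Things round the dock:** I felt no contact with any of them. I saw no shift in the pictures, but I did not measure their positions again.

**Disagreements:** the top and wrist cameras differed by about 2–4 mm on the grip and keeper positions, so I found the back wall by feel instead.

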